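# Fit the back into a picture frame and turn its buttons

## Robot

A 7-joint arm with a two-finger parallel gripper is mounted at the origin on the work surface. World frame = base frame: x ahead of the robot, y to its left, z up, the work surface at z = 0. Lengths are in m, angles in rad, forces in N, time in s.
With the tool pointing down it reaches from about 0.425 to 0.875 m from the base axis. Payload 4.7 kg.
Tool frame: the origin (TCP) lies at the very end of the fingers, on their centre line; the grasp point (between the pads) lies 19 mm behind it; z points along the fingers, y is the direction in which the jaws open and shut (so a half turn about z gives the same grasp; the last joint's range is limited). The gripper opens to 87 mm and grips with 3 to 60 N. Pads are 19 mm wide; open, the fingers measure 117 mm over their backs; the gripper's body (75 mm by 190 mm) begins 51 mm behind the grasp point.
Start: joints at [-1.172, 0.321, -0.07, 1.45, 0.023, 1.371, -0.057], TCP at [0.244, 0.602, 0.223] pointing down, gripper open.
Joint ranges: [-2.86, 2.86], [-0.3, 2.09], [-1.38, 1.24], [0.06, 2.45], [-1.56, 4.7], [0.09, 2.05], [-2.69, 2.69]. Speed limits (rad/s): [2.57, 2.57, 3.14, 3.14, 3.14, 3.14, 3.14].

## Interface

Orientations are given as a rotation vector (axis times angle).
In Python, from bench import ctrl gives the robot as it stands. The module is installed in compiled form; this text tells all that it offers.
- The arm moves only by the tool move_arm, never from a script. Its arguments are lists of equal length, an entry for each row: "dp": the shift along the tool's x, y, z in units of 30 mm (1.0 is 30 mm), a list of three; "turn": the turn about the tool's z in units of 5 degrees (1.0 is 5 degrees); "jaw": the opening, from -1 (shut) to 1 (fully open). A call has 1 to 5 rows; each row is the pose to reach, as a shift and turn from the pose commanded when the call began, along the tool's axes at that moment; what a row does not reach only later rows make up. A row lasts 1/10 s, in which the tool goes at most 50 mm and 8.59 degrees, less where a joint would pass 70% of its speed; a pose out of reach is approached as far as the arm can. A call with a gripper value outside its range is refused whole. The fingers move at their own pace and stop on an object; "grip_force" is the grip in N (left out, the last holds). Time passes only in rows, so rows that repeat a pose let the fingers close. It gives the time, the measured TCP pose, the force and the opening at its end, in the units of the state.
- ctrl.get_state(): the state, without advancing time (a new reading comes with each control period).
- ctrl.get_image(name): name is "side" or "top" or "wrist"; returns the picture (420x560x3 uint8, red, green, blue); there is no depth.
- ctrl.camera_info(name): a dict with "intrinsics" (3x3 intrinsics, pixels), "extrinsics" (4x4, takes a point from world to camera coordinates). Camera axes: x right, y up, looking along -z (the intrinsics and any distortion apply to the point x, -y, -z); pixel columns grow to the right and rows downward; lengths in m; the calibration is good to about 2 mm. A picture is of the moment at which its call begins: read the wrist's pose just before it. camera_info takes no time and is no camera call; for the wrist camera it gives the pose at the moment of the call.
- ctrl.close_job(): hands the job in, once; it reports no verdict.
Trained networks look in the newest picture that a camera, given by its name, has taken for a name from the list of things; names that differ only in an ending like _2 or _b are one class to them, and where a whole thing is asked for, a point or a joint stands for the part that bears it (a point fixed in the world has none). Each returns a list of dicts, best first, with "confidence" (0 to 1); they miss things now and then, are a little off and sometimes report something else, mostly with a low value. They report only what shows in the picture. A call takes as long as a camera call. They do not tell look-alikes from the thing itself.
- ctrl.look_for(camera, target): "rect" ([centre column, centre row, width, height] in pixels, round what is visible of it).
- ctrl.masks_of(camera, target): "region" (420x560 bool, what is visible of it) and "rect" ([centre column, centre row, width, height] in pixels, round what is visible of it).
The state is a dict: "time": time; "joint_positions": joint angles; "qd": joint speeds; "joint_torque": joint torques, N m; "position": TCP position; "tool_rot": TCP orientation; "ft_force": force on the tool from outside, world axes, zero at the start; "torque": the same for the moment, N m; "grip_width": opening from 0.0 (shut) to 1.0 (fully open).
Only numpy, scipy, OpenCV 4.12 (cv2) and the standard library are available. Lean on these libraries where they do the work, as an engineer would, in place of code of your own. Each camera call takes 0.05 s, during which the arm holds its last target. There are 200 camera calls.

## Task

The oblong picture frame lies face down on its rubber mat with its back out. Take the back that fits it, the longer of the two plywood boards standing on edge in the slotted wooden stand, lay it flat and fully home in the frame's recess, and then turn both brass turn-buttons inward so that they point straight in over the board and hold it. Leave the square frame, its own board and the other things on the desk where they are.

Things in the scene. Friction and masses are not known exactly. Their poses are not given: they have to be found in the camera images.
- frame: Oblong wooden frame face down, fixed on a 2 mm rubber mat. Outside 191 x 131 mm, upper face 22 mm above the desk, rails 34 mm wide. In its middle a recess 123 x 63 mm, 10 mm deep, edge bevelled 2.5 mm, floor 12 mm above the desk. Origin on the desk under the recess's middle; x along the long side, y the short side, z up. Same after a half turn, but for which button is which.
- board: Oblong plywood back 120 x 60 x 9 mm, about 60 g, alike on both faces. Origin at its middle; x is the thickness (face normal), y the 120 mm length, z the 60 mm width. It starts upright on a long edge (z up) in an outer groove of the stand, top edge 70 mm above the desk. Home in the recess its middle is 16.5 mm above the desk, its upper face 1 mm below the frame's.
- rack: Slotted stand, a solid block of light wood 140 x 165 mm, 28 mm high, fixed. Three straight grooves 12 mm wide and 18 mm deep run along its y at x = -40, 0 and +40 mm; boards stand in the outer two, 42 mm showing. Origin on the desk under its middle; z up. The desk between it and the frame, straight ahead of the robot, is clear up to the screwdriver.
- turn_a (a joint): Brass turn-button at the frame's +x end: bar 14 mm wide, reaching 51 mm from its screw, 1.5 to 5.5 mm above the frame's upper face. Upright screw at frame x = +78.5, y = 0 mm. 0 = pointing straight in (to frame -x), positive = counterclockwise from above; range -0.5 to 2.3, starts open (1.45 to 2.1), stays where left, under 1 N at the knob. A board 2.5 mm proud blocks it.
- turn_b (a joint): The same at the frame's -x end, screw at frame x = -78.5, y = 0 mm; 0 = pointing straight in (to frame +x), positive = counterclockwise from above, same range and start.
- turn_a_knob (a point): Middle of the thumb knob of turn_a: a round brass stud 12 mm in diameter and 14 mm tall standing on the bar 40 mm from its screw; its top is 41.5 mm above the desk, the top of the bar 27.5 mm, this point 34.5 mm.
- turn_b_knob (a point): The same for turn_b.
- square_frame: Square wooden frame, face down, 131 x 131 mm, 20 mm high, with a square recess 63 x 63 mm and two turn-buttons; stays where it is. Origin on the desk under its middle.
- square_board: Square plywood back, 60 x 60 x 9 mm, standing in the other outer groove of the stand; stays there. Origin at its middle; x is its thickness.
- screwdriver: Screwdriver, 150 mm long, lying on the desk; bystander.
- mug: White mug, 82 mm wide, 92 mm tall; bystander.
- cleaner: Glass-cleaner bottle, 60 mm wide, 170 mm tall; bystander.
- tray: Shallow wooden tray, 110 x 150 mm, 30 mm high; bystander.
- tape: Desk tape dispenser, 150 mm long, 81 mm high; bystander.
Not all that is in view belongs to the job. What is shaped like the board but purple is not meant.

How it is judged:
By the outcome, as a careful person would: the job done as asked, in the order asked, and still so for the second after the job is handed in, with the robot touching nothing.
It also fails if it takes over 72 s, if anything falls off the work surface, if the arm or the gripper's body presses on something with over 40 N, if the wrist force passes 120 N, or if a joint passes its speed limit or range.

## Working session

There is one attempt and no reset: what is moved stays moved. The work goes in short steps, Python scripts to look and compute and a tool call to move; the robot and the scene stay as the last step left them, time stands still between calls to the robot, and variables do not carry over. Pictures are saved under pics/ and viewed, about 8 in all and at most 12, crops included, and the job is handed in when it is done.

Besides the shell and the picture viewer there is one more tool, called after "Call:" as name(argument=value, ...), one argument or row to a line, values as JSON. move_arm: Moves the arm, as the interface text tells. Its arguments: {"type":"object","properties":{"dp":{"type":"array","items":{"type":"array","items":{"type":"number"}}},"turn":{"type":"array","items":{"type":"number"}},"jaw":{"type":"array","items":{"type":"number"}},"grip_force":{"type":"number"}},"required":["dp","turn","jaw"]}

```bash
mkdir -p pics
cat > h.py <<'E'
import numpy as np, cv2
from scipy.spatial.transform import Rotation as R
from bench import ctrl
def proj(ci,P):
    K=np.array(ci['intrinsics']);E=np.array(ci['extrinsics'])
    p=(E[:3,:3]@np.atleast_2d(P).T+E[:3,3:]).T*[1,-1,-1]
    q=(K@p.T).T; return q[:,:2]/q[:,2:]
def back(ci,uv,z):
    K=np.array(ci['intrinsics']);E=np.array(ci['extrinsics']);uv=np.atleast_2d(uv)
    d=(np.linalg.inv(K)@np.c_[uv,np.ones(len(uv))].T).T*[1,-1,-1]
    d=d@E[:3,:3]; c=-E[:3,:3].T@E[:3,3]
    return c+d*((z-c[2])/d[:,2])[:,None]
def snap(n,f):
    im=ctrl.get_image(n); cv2.imwrite('pics/'+f,im[:,:,::-1]); return im
E
python3 - <<'E'
from h import *
np.set_printoptions(precision=4,suppress=True)
for n in ['top','side']:
    im=snap(n,n+'0.png'); ci=ctrl.camera_info(n); print(n,ci)
    for t in ['frame','board','rack','square_frame','square_board','turn_a_knob','screwdriver']:
        for d in ctrl.look_for(n,t)[:4]: print(t,np.round(d['rect'],1),round(d['confidence'],2))
s=ctrl.get_state();print(s)
a=cv2.imread('pics/top0.png');print(a.shape)
E
```

```text
top {'intrinsics': array([[437.5311,   0.    , 280.0333],
       [  0.    , 437.5311, 203.696 ],
       [  0.    ,   0.    ,   1.    ]]), 'extrinsics': array([[ 0.0232, -0.9996,  0.0177, -0.0569],
       [ 0.982 ,  0.0262,  0.1872, -0.5537],
       [-0.1876,  0.0131,  0.9822, -1.0663],
       [ 0.    ,  0.    ,  0.    ,  1.    ]])}
frame [174.1 214.9  86.9  68.2] 0.68
frame [370.9 238.4  57.9  12.6] 0.53
board [373.7 306.9  52.2  13.6] 0.7
board [304.1 280.6  16.3  51.2] 0.69
board [400.6 135.8  44.2  34.5] 0.68
board [372.2 239.1  56.4  11. ] 0.65
rack [365.9 227.   68.5  59.8] 0.76
square_frame [289.9 130.8  49.8  52.6] 0.7
square_frame [367.6 224.8  69.9  57.6] 0.35
square_board [375.  206.9  30.7  11.7] 0.73
turn_a_knob [139.5 213.9   6.8  22.6] 0.71
screwdriver [261.8 175.2  52.8   7.3] 0.71
side {'intrinsics': array([[414.8387,   0.    , 279.107 ],
       [  0.    , 414.8387, 209.3037],
       [  0.    ,   0.    ,   1.    ]]), 'extrinsics': array([[ 0.997 , -0.0744,  0.0229, -0.56  ],
       [ 0.0249,  0.5838,  0.8115, -0.0436],
       [-0.0737, -0.8085,  0.5839, -1.275 ],
    
[... 288 characters left out ...]
  54.9] 0.61
square_frame [348.7 227.1  53.4  29.5] 0.59
square_board [283.1 273.2   5.9  29.9] 0.65
turn_a_knob [263.9 160.9  11.    8.5] 0.59
screwdriver [306.2 218.9  11.   14.7] 0.67
{'time': 0.8, 'joint_positions': array([-1.1719,  0.321 , -0.0701,  1.4505,  0.0226,  1.3708, -0.0569]), 'qd': array([ 0.0013,  0.0006,  0.0009,  0.001 , -0.0002,  0.0007,  0.0005]), 'joint_torque': array([ -0.0004, -49.1043,  -0.4028, -31.2758,  -0.0637,   0.0333,
         0.    ]), 'position': array([0.244 , 0.6025, 0.2226]), 'tool_rot': array([0.6006, 3.0836, 0.0002]), 'ft_force': array([ 0.5915,  0.2316, -0.1416]), 'torque': array([0.0028, 0.009 , 0.0004]), 'grip_width': 1.0013955304313025}
(420, 560, 3)
```

Run:
```python
import cv2
a=cv2.imread('pics/top0.png'); c=a[90:340,110:445]; cv2.imwrite('pics/top0c.png',cv2.resize(c,None,fx=2.38,fy=2.38,interpolation=cv2.INTER_CUBIC))
```

```text
(no output)
```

View pics/top0c.png

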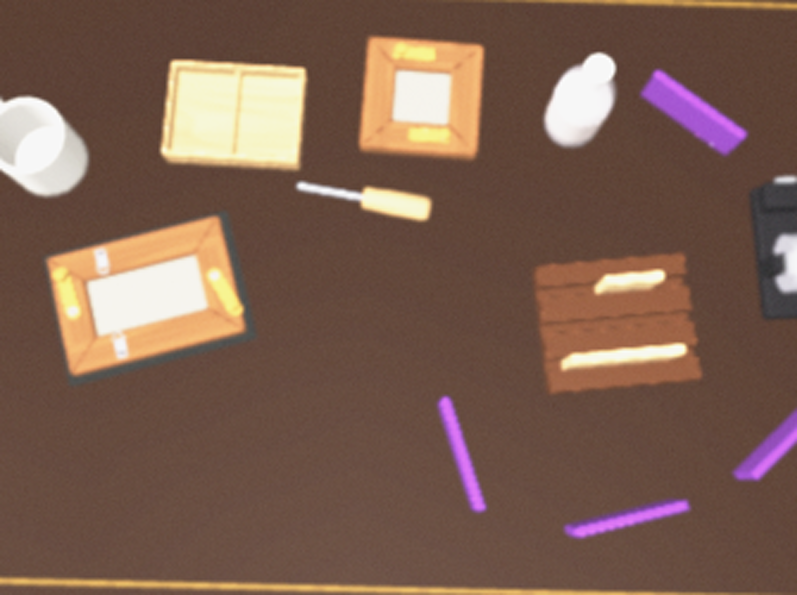

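View pics/side0.png

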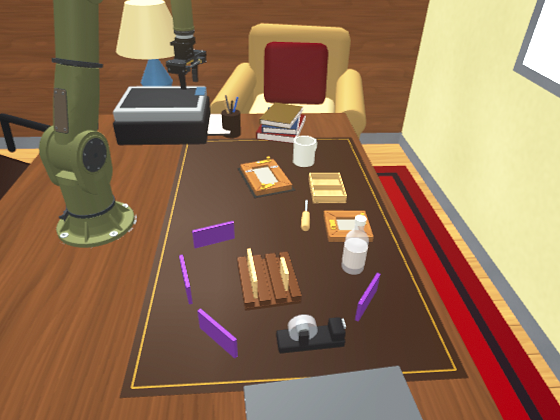

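Run:
```python
from h import *
np.set_printoptions(precision=4,suppress=True)
ci=ctrl.camera_info('top')
def box(uv,z):
    P=back(ci,uv,z)[:,:2]; (c,s,a)=cv2.minAreaRect((P*1000).astype(np.float32)); return np.array(c),np.array(s),a
ctrl.get_image('top')
for t,z in [('frame',.022),('rack',.028),('board',.070),('turn_a_knob',.034)]:
    for d in ctrl.masks_of('top',t)[:5]:
        uv=np.argwhere(d['region'])[:,::-1]; print(t,d['confidence'],np.round(d['rect'],1),*box(uv,z))
print(ctrl.camera_info('wrist'))
```

```text
frame 0.75 [174.3 215.8  83.   72. ] [524.8638 236.1355] [150.026  208.5279] 15.947516441345215
frame 0.57 [126.9 151.2  40.5  37.8] [697.0286 380.8883] [137.5517  82.1733] 46.82545852661133
frame 0.44 [439.5 193.6  30.3  61.2] [ 600.5298 -468.8483] [160.7043  71.5412] 3.971374750137329
rack 0.81 [367.1 227.3  65.9  57. ] [ 510.5161 -275.5941] [143.4424 168.9244] 6.793744087219238
board 0.93 [399.9 135.8  43.3  35.5] [ 736.9381 -354.439 ] [117.5803  35.0029] 53.693023681640625
board 0.67 [440.  273.9  40.7  34.7] [ 388.6214 -439.7079] [ 24.2388 131.6582] 42.593997955322266
board 0.64 [372.7 307.4  49.   12.7] [ 303.797 -273.606] [ 13.0365 120.9724] 14.823594093322754
board 0.54 [371.4 239.8  52.9  11.7] [ 467.7418 -275.0477] [ 13.7326 124.2055] 6.596530914306641
board 0.2 [440.4 193.7  30.1  61.6] [ 588.3691 -449.2364] [156.7216  69.5026] 4.947364330291748
turn_a_knob 0.68 [138.4 212.8  13.3  26. ] [525.0164 320.8528] [57.1872 15.1876] 22.582500457763672
{'intrinsics': array([[326.8257,   0.    , 276.9433],
       [  0.    , 326.8257, 205.5941],
       [  0.    ,   0.    ,   1.    ]]), 'extrinsics': array([[ 0.3748,  0.9271,  0.    , -0.6507],
       [-0.8992,  0.3635, -0.2436,  0.0302],
       [-0.2259,  0.0913,  0.9699, -0.3894],
       [ 0.    ,  0.    ,  0.    ,  1.    ]])}
```

Call:
move_arm(
  dp=[
    [-1.25,-0.75,0],
    [-2.5,-1.5,0],
    [-3.75,-2.25,0],
    [-5,-3,0],
    [-6.25,-3.75,0],
  ],
  turn=[1,2,3,4,5],
  jaw=[1,1,1,1,1],
)

```text
time: 1.55
position: [0.3765, 0.4263, 0.2228]
tool_rot: [1.259, 2.878, 0.001]
ft_force: [1.1, -0.0, -0.4]
grip_width: 0.996
```

```bash
cat >> h.py <<'E'
def go(x,y,z,yaw=None):
    "dp,turn units from the measured pose to x,y,z with tool y axis at yaw deg (mod 180)"
    s=ctrl.get_state(); M=R.from_rotvec(s['tool_rot']).as_matrix()
    d=M.T@(np.array([x,y,z])-s['position'])/0.03
    cur=np.degrees(np.arctan2(M[1,1],M[0,1])); 
    t=0 if yaw is None else -((yaw-cur+90)%180-90)/5
    print('t %.2f pos %s yaw %.2f F %s w %.3f | dp %s |%.1f mm| turn %.3f'%(s['time'],np.round(s['position'],4),cur,np.round(s['ft_force'],1),s['grip_width'],np.round(d,3),30*np.linalg.norm(d),t))
    return d,t
E
python3 -c "
from h import *
go(.50,.24,.22,16)"
```

```text
t 1.55 pos [0.3765 0.4263 0.2228] yaw 42.75 F [ 1.1 -0.  -0.4] w 0.996 | dp [-7.354 -1.194  0.093] |223.5 mm| turn 5.350
```

Call:
move_arm(
  dp=[
    [-1.5,-0.24,0],
    [-3,-0.48,0],
    [-4.5,-0.72,0],
    [-6,-0.96,0],
    [-7.3,-1.2,0],
  ],
  turn=[1.05,2.1,3.15,4.2,5.3],
  jaw=[1,1,1,1,1],
)

```text
time: 2.05
position: [0.4998, 0.2406, 0.223]
tool_rot: [1.887, 2.511, 0.001]
ft_force: [1.2, 0.8, -0.0]
grip_width: 0.999
```

Call:
move_arm(
  dp=[
    [0,0,0],
    [0,0,0],
  ],
  turn=[0,0],
  jaw=[1,1],
)

```text
time: 2.25
position: [0.499, 0.2421, 0.2227]
tool_rot: [-1.883, -2.514, -0.001]
ft_force: [0.2, 0.5, -0.3]
grip_width: 0.999
```

Run:
```python
from h import *
import json
np.set_printoptions(precision=4,suppress=True)
ci=ctrl.camera_info('wrist'); im=snap('wrist','wf.png')
np.savez('wf.npz',im=im,K=ci['intrinsics'],E=ci['extrinsics'])
for t,z in [('frame',.022),('turn_a_knob',.0275)]:
    for d in ctrl.masks_of('wrist',t)[:4]:
        uv=np.argwhere(d['region'])[:,::-1]; P=back(ci,uv,z)[:,:2]
        print(t,d['confidence'],np.round(d['rect']),cv2.minAreaRect((P*1000).astype(np.float32)))
go(.468,-.276,.2,6.8)
```

```text
frame 0.55 [302. 176. 135. 158.] ((522.9016723632812, 254.14767456054688), (143.1547393798828, 180.41773986816406), 16.217567443847656)
turn_a_knob 0.88 [323. 120.  53.  17.] ((526.6720581054688, 324.37115478515625), (58.37189865112305, 15.363468170166016), 20.162940979003906)
t 2.40 pos [0.4976 0.2446 0.2225] yaw 16.63 F [-0.2  0.3 -0.7] w 1.002 | dp [-16.347  -5.911   0.741] |522.0 mm| turn 1.965
```

View pics/wf.png

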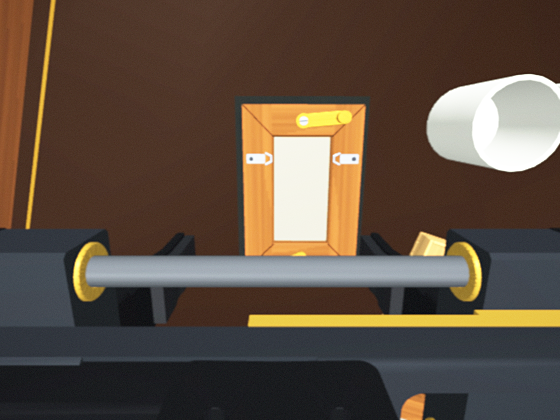

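Call:
move_arm(
  dp=[
    [-1.3,0,0],
    [-2.6,0,0],
    [-3.5,0,0],
    [-3.5,0,0],
    [-3.5,0,0],
  ],
  turn=[0,0,0,0,0],
  jaw=[1,1,1,1,1],
)

```text
time: 2.9
position: [0.5279, 0.1435, 0.2226]
tool_rot: [-1.879, -2.517, -0.001]
ft_force: [-0.0, 1.4, 0.8]
grip_width: 0.999
```

Run:
```python
from h import *
np.set_printoptions(precision=4,suppress=True)
ci=ctrl.camera_info('wrist'); im=snap('wrist','wf2.png')
np.savez('wf2.npz',im=im,K=ci['intrinsics'],E=ci['extrinsics'])
for t,z in [('frame',.022),('turn_a_knob',.0275)]:
    for d in ctrl.masks_of('wrist',t)[:4]:
        uv=np.argwhere(d['region'])[:,::-1]; P=back(ci,uv,z)[:,:2]
        print(t,d['confidence'],np.round(d['rect']),cv2.minAreaRect((P*1000).astype(np.float32)))
go(.468,-.276,.2,6.8)
g=im.astype(int)
white=((g.min(2)>150)&(g.max(2)-g.min(2)<50)).astype(np.uint8)
n,l,st,c=cv2.connectedComponentsWithStats(white)
for i in range(1,n):
    if st[i,4]>300: 
        uv=np.argwhere(l==i)[:,::-1]; P=back(ci,uv,.012)[:,:2]
        print(st[i],cv2.minAreaRect((P*1000).astype(np.float32)))
cv2.imwrite('pics/wf2c.png',cv2.resize(im[:260,180:440,::-1],None,fx=2.3,fy=2.3,interpolation=cv2.INTER_CUBIC))
```

```text
frame 0.67 [304.  96. 146. 192.] ((528.2099609375, 236.16583251953125), (144.5651397705078, 193.96510314941406), 16.2174072265625)
frame 0.56 [284. 178.  52.  28.] ((532.7950439453125, 153.38597106933594), (58.452911376953125, 15.454412460327148), 34.08606719970703)
turn_a_knob 0.96 [325.  11.  59.  18.] ((525.8928833007812, 324.3609924316406), (57.27161407470703, 15.481112480163574), 22.78313636779785)
t 3.05 pos [0.5275 0.1447 0.2225] yaw 16.67 F [ 0.5 -0.1  0.9] w 0.998 | dp [-12.864  -5.923   0.74 ] |425.4 mm| turn 1.973
[ 438    0  122   67 6734] ((704.5579223632812, 360.13116455078125), (128.4736328125, 62.48941421508789), 16.550884246826172)
[ 274   36   61  119 6776] ((528.505615234375, 241.8711700439453), (62.36836242675781, 121.94754028320312), 16.25714874267578)
[  86  264  383   15 4393] ((559.9523315429688, 37.75570297241211), (475.1774597167969, 18.823354721069336), 16.55650520324707)
```

View pics/wf2c.png

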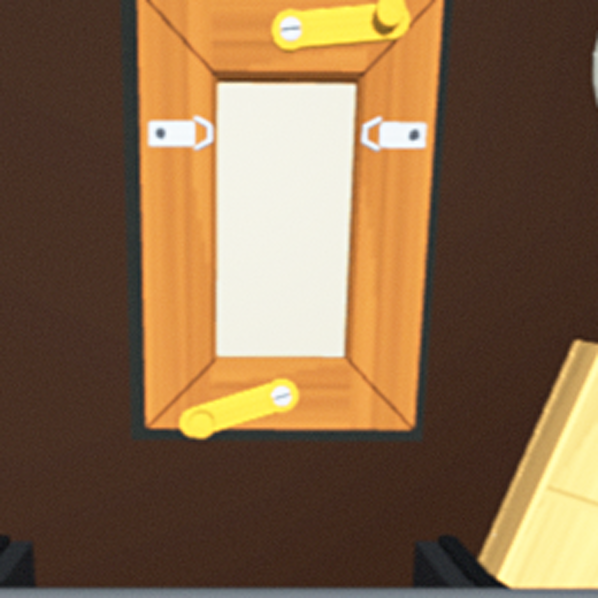

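Run:
```python
from h import *
np.set_printoptions(precision=4,suppress=True)
ci=np.load('wf2.npz'); ci={'intrinsics':ci['K'],'extrinsics':ci['E']}; im=np.load('wf2.npz')['im']
# refine screws: white blob centroids
g=im.astype(int); w=((g.min(2)>140)).astype(np.uint8)
S=[]
for u,v in [(306,12.6),(302.6,172.6)]:
    y0,x0=int(v)-6,int(u)-6; p=np.argwhere(w[max(y0,0):y0+13,x0:x0+13])[:,::-1]+[x0,max(y0,0)]
    print(len(p),p.mean(0)); S.append(p.mean(0))
P=back(ci,np.array(S),.0278); print(P,np.linalg.norm(P[0]-P[1])); d=P[0]-P[1]
print('mid',P.mean(0),'yaw',np.degrees(np.arctan2(d[1],d[0])))
# predicted recess floor & frame corners overlay for candidates
for c,a in [(P.mean(0)[:2],np.arctan2(d[1],d[0]))]:
    Rm=np.array([[np.cos(a),-np.sin(a)],[np.sin(a),np.cos(a)]])
    for (hx,hy,z) in [(61.5,31.5,12),(64,34,22),(95.5,65.5,22)]:
        C=np.array([[hx,hy],[hx,-hy],[-hx,-hy],[-hx,hy]])/1000@Rm.T+c
        uv=proj(ci,np.c_[C,np.full(4,z/1000)]); print(z,uv.round(1).tolist())
        cv2.polylines(im,[np.round((uv)*16).astype(int)],True,(0,0,255),1,cv2.LINE_AA,4)
cv2.imwrite('pics/ov.png',cv2.resize(im[:220,210:400,::-1],None,fx=2.7,fy=2.7,interpolation=cv2.INTER_CUBIC))
go(.468,-.276,.2,6.8)
```

```text
88 [305.9432  11.9886]
67 [302.0896 171.9104]
[[0.5064 0.3175 0.0278]
 [0.5506 0.1661 0.0278]] 0.15773237596925546
mid [0.5285 0.2418 0.0278] yaw 106.249717020122
12 [[273.9, 35.4], [334.4, 35.8], [329.2, 154.8], [273.6, 154.5]]
22 [[271.4, 30.1], [338.7, 30.5], [332.8, 157.9], [271.2, 157.6]]
22 [[239.5, -5.2], [372.3, -4.5], [359.4, 186.2], [243.3, 185.5]]
t 3.05 pos [0.5275 0.1447 0.2225] yaw 16.67 F [ 0.5 -0.1  0.9] w 0.998 | dp [-12.864  -5.923   0.74 ] |425.4 mm| turn 1.973
```

View pics/ov.png

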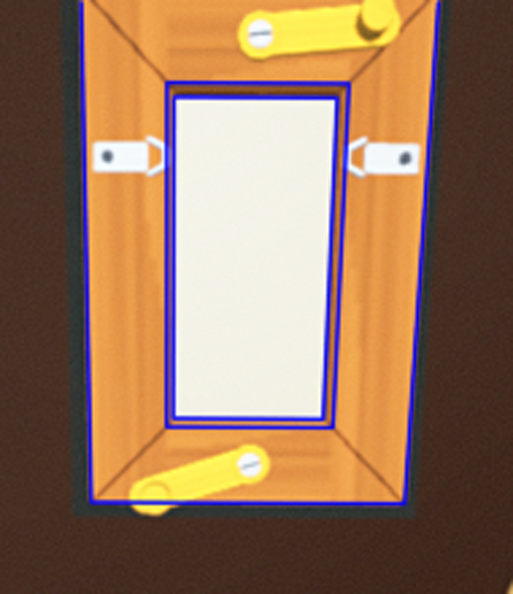

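```bash
python3 -c "
from h import *
go(.48,-.37,.2,6.8)"
```

```text
t 3.05 pos [0.5275 0.1447 0.2225] yaw 16.67 F [ 0.5 -0.1  0.9] w 0.998 | dp [-15.981  -6.438   0.738] |517.3 mm| turn 1.973
```

Call:
move_arm(
  dp=[
    [-1.48,-0.6,0.1],
    [-2.96,-1.2,0.2],
    [-4.44,-1.8,0.3],
    [-5.92,-2.4,0.4],
    [-7.4,-3.0,0.4],
  ],
  turn=[0,0,0,0,0],
  jaw=[1,1,1,1,1],
)

```text
time: 3.55
position: [0.5044, -0.0961, 0.2103]
tool_rot: [-1.876, -2.519, -0.001]
ft_force: [0.4, 0.1, 0.6]
grip_width: 1.003
```

Call:
move_arm(
  dp=[
    [-1.48,-0.6,0.1],
    [-2.96,-1.2,0.2],
    [-4.44,-1.8,0.3],
    [-5.92,-2.4,0.35],
    [-7.4,-3.0,0.35],
  ],
  turn=[0,0,0,0,0],
  jaw=[1,1,1,1,1],
)

```text
time: 4.05
position: [0.4821, -0.3345, 0.1999]
tool_rot: [-1.876, -2.52, -0.001]
ft_force: [1.1, -0.6, -0.2]
grip_width: 1.0
```

Call:
move_arm(
  dp=[
    [-1.2,-0.44,0],
    [-1.2,-0.44,0],
    [-1.2,-0.44,0],
    [-1.2,-0.44,0],
    [-1.2,-0.44,0],
  ],
  turn=[1,2,2,2,2],
  jaw=[1,1,1,1,1],
)

```text
time: 4.55
position: [0.4801, -0.3708, 0.1999]
tool_rot: [-2.087, -2.348, -0.002]
ft_force: [0.0, -0.3, -0.6]
grip_width: 1.005
```

Run:
```python
from h import *
np.set_printoptions(precision=4,suppress=True)
ci=ctrl.camera_info('wrist'); im=snap('wrist','wr.png')
np.savez('wr.npz',im=im,K=ci['intrinsics'],E=ci['extrinsics'])
for t,z in [('rack',.028),('board',.07),('square_board',.07)]:
    for d in ctrl.masks_of('wrist',t)[:4]:
        uv=np.argwhere(d['region'])[:,::-1]; P=back(ci,uv,z)[:,:2]
        print(t,d['confidence'],np.round(d['rect']),cv2.minAreaRect((P*1000).astype(np.float32)))
go(.468,-.276,.1,6.8)
cv2.imwrite('pics/wrc.png',cv2.resize(im[:270,130:430,::-1],None,fx=2.2,fy=2.2,interpolation=cv2.INTER_CUBIC))
```

```text
rack 0.59 [321.  95. 153. 174.] ((510.0731506347656, -276.6168212890625), (139.6549530029297, 163.8797149658203), 6.759930610656738)
board 0.97 [176. 258.  90. 103.] ((400.8795471191406, -438.8087463378906), (33.46691131591797, 115.80329895019531), 43.30963134765625)
board 0.97 [523. 197.  72.  63.] ((705.1399536132812, -348.780029296875), (67.0179672241211, 56.8970947265625), 18.597991943359375)
board 0.8 [ 94.  71.  73. 141.] ((320.15753173828125, -280.5440979003906), (33.31282043457031, 112.8152084350586), 14.415815353393555)
board 0.59 [278.  86.  10. 150.] ((470.2775573730469, -277.6470947265625), (8.886613845825195, 118.6053695678711), 7.0084757804870605)
square_board 0.64 [365. 111.  20.  74.] ((545.928466796875, -286.8517761230469), (21.072460174560547, 59.689453125), 7.135361194610596)
t 4.75 pos [ 0.4793 -0.3719  0.2002] yaw 6.57 F [ 0.2 -1.  -0.1] w 1.000 | dp [ 3.219 -0.012  3.341] |139.2 mm| turn -0.047
```

View pics/wrc.png

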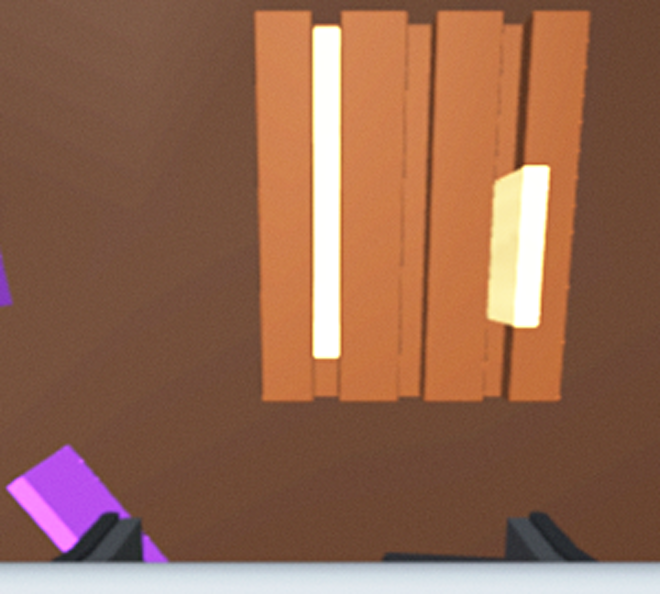

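```bash
python3 -c "
from h import *
go(.4703,-.2776,.036,6.9)"
```

```text
t 4.75 pos [ 0.4793 -0.3719  0.2002] yaw 6.57 F [ 0.2 -1.  -0.1] w 1.000 | dp [3.156 0.057 5.475] |189.6 mm| turn -0.067
```

Call:
move_arm(
  dp=[
    [1.5,0.06,0.5],
    [3.0,0.06,1],
    [3.16,0.06,2],
    [3.16,0.06,3],
    [3.16,0.06,3.6],
  ],
  turn=[-0.07,-0.07,-0.07,-0.07,-0.07],
  jaw=[1,1,1,1,1],
)

```text
time: 5.25
position: [0.4694, -0.2765, 0.0903]
tool_rot: [-2.082, -2.35, -0.001]
ft_force: [-0.9, -0.0, -0.5]
grip_width: 1.001
```

Call:
move_arm(
  dp=[
    [0,0,0.8],
    [0,0,1.5],
    [0,0,1.87],
    [0,0,1.87],
    [0,0,1.87],
  ],
  turn=[0,0,0,0,0],
  jaw=[1,1,1,1,1],
)

```text
time: 5.75
position: [0.4705, -0.2786, 0.0366]
tool_rot: [2.085, 2.349, 0.0]
ft_force: [0.9, -0.2, -0.4]
grip_width: 1.001
```

```bash
python3 -c "
from h import *
go(.4703,-.2776,.036,6.9)"
```

```text
t 5.75 pos [ 0.4705 -0.2786  0.0366] yaw 6.81 F [ 0.9 -0.2 -0.4] w 1.001 | dp [ 0.034 -0.002  0.021] |1.2 mm| turn -0.017
```

Close on the board, then lift.

Call:
move_arm(
  dp=[
    [0.03,0,0],
    [0.03,0,0],
    [0.03,0,0],
    [0.03,0,0],
    [0.03,0,0],
  ],
  turn=[0,0,0,0,0],
  jaw=[-0.5,-0.9,-0.9,-0.9,-0.9],
  grip_force=20,
)

```text
time: 6.25
position: [0.47, -0.2775, 0.0362]
tool_rot: [2.085, 2.349, 0.001]
ft_force: [0.3, 0.3, 0.9]
grip_width: 0.629
```

Call:
move_arm(
  dp=[
    [0,0,0],
    [0,0,0],
    [0,0,0],
    [0,0,-0.2],
    [0,0,-0.7],
  ],
  turn=[0,0,0,0,0],
  jaw=[-0.9,-0.9,-0.9,-0.9,-0.9],
)

```text
time: 6.75
position: [0.4689, -0.277, 0.0567]
tool_rot: [-2.084, -2.347, 0.002]
ft_force: [-0.3, -0.0, 0.7]
grip_width: 0.172
```

Call:
move_arm(
  dp=[
    [0,0,-0.8],
    [0,0,-2],
    [0,0,-3],
    [0,0,-3.5],
    [0,0,-3.5],
  ],
  turn=[0,0,0,0,0],
  jaw=[-0.9,-0.9,-0.9,-0.9,-0.9],
)

```text
time: 7.25
position: [0.4714, -0.2783, 0.1647]
tool_rot: [2.083, 2.346, 0.004]
ft_force: [0.4, 0.7, -0.4]
grip_width: 0.053
```

```bash
python3 -c "
from h import *
go(.5285,.2418,.12,16.25)"
```

```text
t 7.25 pos [ 0.4714 -0.2783  0.1647] yaw 6.80 F [ 0.4  0.7 -0.4] w 0.053 | dp [16.991  3.937  1.482] |525.1 mm| turn -1.889
```

Call:
move_arm(
  dp=[
    [0,0,0],
    [0,0,0],
    [0,0,0],
    [0,0,0],
    [0,0,0],
  ],
  turn=[0,0,0,0,0],
  jaw=[0.3,0.3,0.3,0.3,0.3],
)

```text
time: 7.75
position: [0.4696, -0.2774, 0.1613]
tool_rot: [-2.085, -2.349, 0.001]
ft_force: [-0.6, 0.4, -0.5]
grip_width: 0.422
```

Run:
```python
from h import *
ci=ctrl.camera_info('top'); ctrl.get_image('top')
for d in ctrl.masks_of('top','board')[:6]:
    uv=np.argwhere(d['region'])[:,::-1]; P=back(ci,uv,.07)[:,:2]
    print(d['confidence'],np.round(d['rect']),cv2.minAreaRect((P*1000).astype(np.float32)))
go(.4703,-.2776,.036,6.9)
im=snap('wrist','w2.png')
```

```text
0.8 [401. 136.  45.  37.] ((736.96630859375, -353.99981689453125), (117.96043395996094, 40.066856384277344), 55.668174743652344)
0.67 [361. 240.  36.   7.] ((465.39251708984375, -249.63768005371094), (17.839570999145508, 79.13118743896484), 8.503853797912598)
0.54 [304. 281.  20.  49.] ((364.4906921386719, -104.66888427734375), (117.62677764892578, 14.028463363647461), 19.587200164794922)
t 7.85 pos [ 0.4698 -0.2775  0.1617] yaw 6.80 F [ 0.8  0.1 -0. ] w 0.513 | dp [-0.007  0.019  4.189] |125.7 mm| turn -0.021
```

View pics/w2.png

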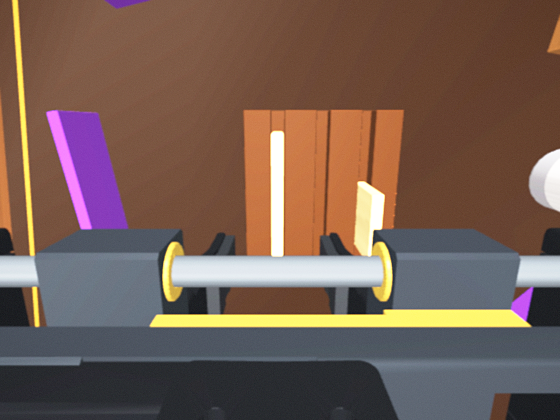

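Call:
move_arm(
  dp=[
    [0,0.02,1.3],
    [0,0.02,2.6],
    [0,0.02,3.6],
    [0,0.02,4.19],
    [0,0.02,4.19],
  ],
  turn=[0,0,0,0,0],
  jaw=[0.3,0.3,0.3,0.3,0.3],
)

```text
time: 8.4
position: [0.4684, -0.2763, 0.0337]
tool_rot: [-2.082, -2.346, 0.004]
ft_force: [0.2, 1.0, 0.3]
grip_width: 0.652
```

Call:
move_arm(
  dp=[
    [0,0,0],
    [0,0,0],
    [0,0,0],
    [0,0,0],
    [0,0,0],
  ],
  turn=[0,0,0,0,0],
  jaw=[-0.9,-0.9,-0.9,-0.9,-0.9],
)

```text
time: 8.9
position: [0.4709, -0.2774, 0.0368]
tool_rot: [2.085, 2.349, 0.001]
ft_force: [0.5, -0.2, 0.1]
grip_width: 0.277
```

Call:
move_arm(
  dp=[
    [0,0,0],
    [0,0,0],
    [0,0,0],
    [0,0,0],
  ],
  turn=[0,0,0,0],
  jaw=[-0.9,-0.9,-0.9,-0.9],
)

```text
time: 9.3
position: [0.4706, -0.2773, 0.0363]
tool_rot: [2.086, 2.349, 0.0]
ft_force: [-0.4, 0.3, 0.7]
grip_width: 0.101
```

Call:
move_arm(
  dp=[
    [0,0,0],
    [0,0,0],
    [0,0,-0.4],
    [0,0,-1.2],
    [0,0,-2.2],
  ],
  turn=[0,0,0,0,0],
  jaw=[-0.9,-0.9,-0.9,-0.9,-0.9],
)

```text
time: 9.8
position: [0.4694, -0.2772, 0.1026]
tool_rot: [-2.085, -2.347, 0.002]
ft_force: [-0.1, 0.2, -0.0]
grip_width: 0.103
```

Call:
move_arm(
  dp=[
    [0,0,-0.7],
    [0,0,-1.2],
    [0,0,-1.2],
  ],
  turn=[0,0,0],
  jaw=[-0.9,-0.9,-0.9],
)

```text
time: 10.1
position: [0.4718, -0.2782, 0.1406]
tool_rot: [2.083, 2.346, 0.003]
ft_force: [0.4, -0.0, -1.2]
grip_width: 0.099
```

```bash
python3 -c "
from h import *
go(.5285,.2418,.14,16.25)"
```

```text
t 10.10 pos [ 0.4718 -0.2782  0.1406] yaw 6.80 F [ 0.4 -0.  -1.2] w 0.099 | dp [1.6986e+01 3.9290e+00 1.0000e-02] |523.0 mm| turn -1.889
```

Call:
move_arm(
  dp=[
    [1.0,0.2,0],
    [2.4,0.45,0],
    [3.8,0.7,0],
    [5.2,0.95,0],
    [6.4,1.2,0],
  ],
  turn=[0,0,0,0,0],
  jaw=[-0.9,-0.9,-0.9,-0.9,-0.9],
  grip_force=25,
)

```text
time: 10.6
position: [0.4824, -0.0799, 0.1371]
tool_rot: [-2.083, -2.349, 0.001]
ft_force: [-0.1, 0.1, -1.0]
grip_width: 0.102
```

Call:
move_arm(
  dp=[
    [1.4,0.25,0],
    [2.8,0.5,0],
    [4.2,0.75,0],
    [5.6,1.0,0],
    [6.8,1.25,0],
  ],
  turn=[-0.3,-0.7,-1.1,-1.5,-1.9],
  jaw=[-0.9,-0.9,-0.9,-0.9,-0.9],
)

```text
time: 11.1
position: [0.4953, 0.1268, 0.137]
tool_rot: [-1.879, -2.516, 0.002]
ft_force: [-1.2, -0.0, 0.1]
grip_width: 0.105
```

```bash
python3 -c "
from h import *
go(.504,.2347,.12,16.25)"
```

```text
t 11.10 pos [0.4953 0.1268 0.137 ] yaw 16.47 F [-1.2 -0.   0.1] w 0.105 | dp [3.366 1.297 0.565] |109.5 mm| turn 0.044
```

Call:
move_arm(
  dp=[
    [1.2,0.45,0.2],
    [2.4,0.9,0.4],
    [3.2,1.2,0.8],
    [3.37,1.3,1.2],
    [3.37,1.3,1.2],
  ],
  turn=[0.04,0.04,0.04,0.04,0.04],
  jaw=[-0.9,-0.9,-0.9,-0.9,-0.9],
)

```text
time: 11.6
position: [0.5036, 0.2319, 0.0992]
tool_rot: [-1.885, -2.511, 0.009]
ft_force: [-0.8, -1.0, -0.8]
grip_width: 0.1
```

Call:
move_arm(
  dp=[
    [0,0,0],
    [0,0,0],
    [0,0,0],
  ],
  turn=[0,0,0],
  jaw=[-0.9,-0.9,-0.9],
)

```text
time: 11.9
position: [0.5063, 0.2312, 0.103]
tool_rot: [1.891, 2.508, 0.002]
ft_force: [0.7, -0.2, 1.0]
grip_width: 0.1
```

Run:
```python
from h import *
go(.504,.2347,.045,16.25)
s=ctrl.get_state(); ci=ctrl.camera_info('wrist'); im=snap('wrist','w3.png')
# predicted board +x end rectangle given TCP pose (top edge z=tcp+.034, bottom tcp-.026)
M=R.from_rotvec(s['tool_rot']).as_matrix(); p=s['position']
for zz in (-.034,.026):
    C=np.array([[.06,.0045,zz],[.06,-.0045,zz]])@M.T+p; print(proj(ci,C).round(1).tolist())
a=np.radians(106.25);Rm=np.array([[np.cos(a),-np.sin(a)],[np.sin(a),np.cos(a)]])
im=np.ascontiguousarray(im[:,:,::-1])
for (hx,hy,z) in [(61.5,31.5,12),(64,34,22)]:
    C=np.array([[hx,hy],[hx,-hy],[-hx,-hy],[-hx,hy]])/1000@Rm.T+[.5285,.2418]
    cv2.polylines(im,[np.round(proj(ci,np.c_[C,np.full(4,z/1000)])*16).astype(int)],True,(255,0,0),1,cv2.LINE_AA,4)
cv2.imwrite('pics/w3c.png',cv2.resize(im[60:300,160:420],None,fx=2.4,fy=2.4,interpolation=cv2.INTER_CUBIC))
```

```text
t 11.90 pos [0.5063 0.2312 0.103 ] yaw 15.97 F [ 0.7 -0.2  1. ] w 0.100 | dp [ 0.133 -0.044  1.934] |58.2 mm| turn -0.056
[[287.2, 141.2], [263.8, 141.2]]
[[284.0, 135.6], [268.0, 135.6]]
```

View pics/w3c.png

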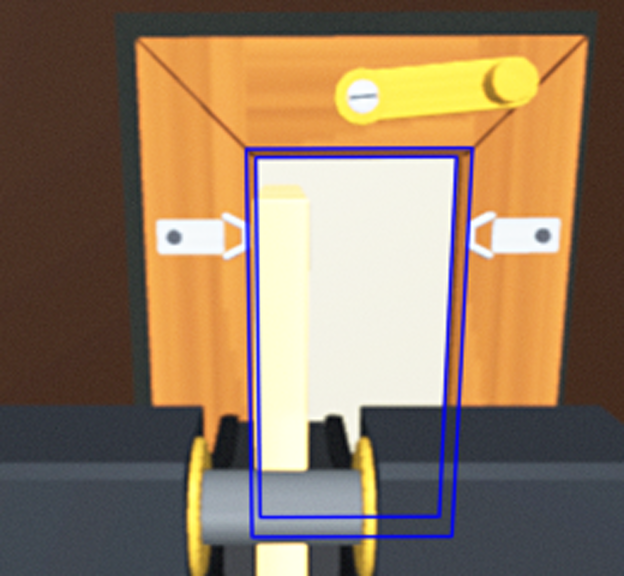

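Call:
move_arm(
  dp=[
    [0.16,-0.07,0.6],
    [0.16,-0.07,1.2],
    [0.16,-0.07,1.6],
    [0.16,-0.07,1.6],
    [0.16,-0.07,1.6],
  ],
  turn=[-0.05,-0.05,-0.05,-0.05,-0.05],
  jaw=[-0.9,-0.9,-0.9,-0.9,-0.9],
)

```text
time: 12.45
position: [0.5026, 0.2363, 0.0547]
tool_rot: [1.883, 2.514, 0.001]
ft_force: [0.5, 0.0, -0.1]
grip_width: 0.101
```

Call:
move_arm(
  dp=[
    [0,0,0],
    [0,0,0],
    [0,0,0],
  ],
  turn=[0,0,0],
  jaw=[-0.9,-0.9,-0.9],
)

```text
time: 12.75
position: [0.5027, 0.2367, 0.0549]
tool_rot: [1.883, 2.514, 0.002]
ft_force: [-0.3, 0.4, -0.8]
grip_width: 0.1
```

Run:
```python
from h import *
go(.5037,.2357,.039,16.25)
```

```text
t 12.75 pos [0.5027 0.2367 0.0549] yaw 16.35 F [-0.3  0.4 -0.8] w 0.100 | dp [-0.043  0.021  0.531] |16.0 mm| turn 0.020
```

Call:
move_arm(
  dp=[
    [-0.04,0.02,0.1],
    [-0.04,0.02,0.2],
    [-0.04,0.02,0.3],
    [-0.04,0.02,0.4],
    [-0.04,0.02,0.5],
  ],
  turn=[0,0,0,0,0],
  jaw=[-0.9,-0.9,-0.9,-0.9,-0.9],
)

```text
time: 13.25
position: [0.5031, 0.2355, 0.0389]
tool_rot: [-1.883, -2.515, 0.0]
ft_force: [-0.5, 0.1, -0.0]
grip_width: 0.102
```

Call:
move_arm(
  dp=[
    [0,0,0],
    [0,0,0.03],
  ],
  turn=[0,0],
  jaw=[-0.9,-0.9],
)

```text
time: 13.45
position: [0.5032, 0.2356, 0.0384]
tool_rot: [1.883, 2.515, 0.0]
ft_force: [0.6, 0.6, -0.1]
grip_width: 0.101
```

Run:
```python
from h import *
go(.5037,.2357,.039,16.25)
ci=ctrl.camera_info('wrist'); im=snap('wrist','w4.png')
cv2.imwrite('pics/w4c.png',cv2.resize(im[60:300,160:420,::-1],None,fx=2.4,fy=2.4,interpolation=cv2.INTER_CUBIC))
```

```text
t 13.45 pos [0.5032 0.2356 0.0384] yaw 16.36 F [ 0.6  0.6 -0.1] w 0.101 | dp [-0.001  0.015 -0.022] |0.8 mm| turn 0.021
```

Call:
move_arm(
  dp=[
    [0,0,0],
    [0,0,0],
    [0,0,0],
    [0,0,0],
    [0,0,0],
  ],
  turn=[0,0,0,0,0],
  jaw=[-0.3,-0.3,-0.3,-0.3,-0.3],
)

```text
time: 14.0
position: [0.5032, 0.2356, 0.0384]
tool_rot: [1.883, 2.515, 0.0]
ft_force: [-0.1, -0.4, -0.6]
grip_width: 0.339
```

Call:
move_arm(
  dp=[
    [0,0.12,0],
    [0,0.24,0],
    [0,0.36,0],
    [0,0.48,0],
    [0,0.6,0],
  ],
  turn=[0,0,0,0,0],
  jaw=[-0.3,-0.3,-0.3,-0.3,-0.3],
)

```text
time: 14.5
position: [0.5209, 0.2407, 0.0384]
tool_rot: [1.883, 2.515, 0.0]
ft_force: [0.8, 0.1, -0.4]
grip_width: 0.349
```

Run:
```python
from h import *
go(.5037,.2357,.039,16.25)
im=snap('wrist','w5.png')
cv2.imwrite('pics/w5c.png',cv2.resize(im[60:300,160:420,::-1],None,fx=2.4,fy=2.4,interpolation=cv2.INTER_CUBIC))
```

```text
t 14.50 pos [0.5209 0.2407 0.0384] yaw 16.35 F [ 0.8  0.1 -0.4] w 0.349 | dp [ 0.    -0.597 -0.021] |17.9 mm| turn 0.020
```

View pics/w5c.png

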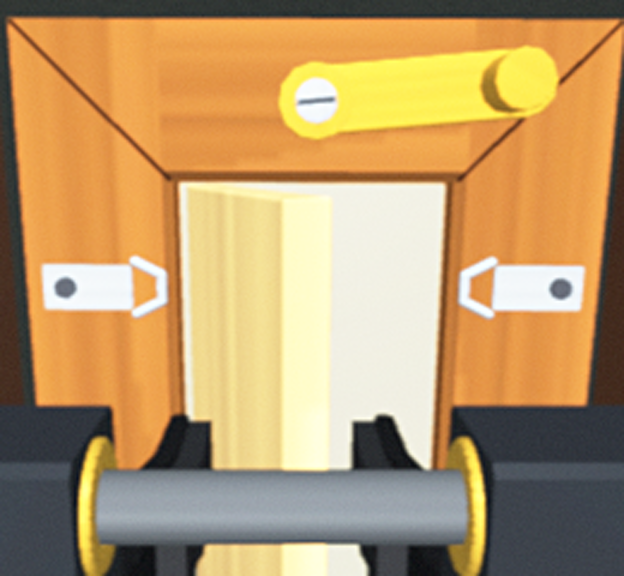

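Call:
move_arm(
  dp=[
    [0,0.08,0],
    [0,0.18,0],
    [0,0.28,0],
    [0,0.38,0],
    [0,0.48,0],
  ],
  turn=[0,0,0,0,0],
  jaw=[1,1,1,1,1],
)

```text
time: 15.05
position: [0.5345, 0.2448, 0.0384]
tool_rot: [1.883, 2.515, 0.0]
ft_force: [0.1, -0.3, 0.1]
grip_width: 0.722
```

Call:
move_arm(
  dp=[
    [0,0.1,0],
    [0,0.2,0],
    [0,0.3,0],
    [0,0.4,0],
    [0,0.48,0],
  ],
  turn=[0,0,0,0,0],
  jaw=[1,1,1,1,1],
)

```text
time: 15.55
position: [0.5484, 0.2488, 0.0384]
tool_rot: [1.883, 2.515, 0.0]
ft_force: [-0.0, -0.1, 0.2]
grip_width: 0.994
```

Call:
move_arm(
  dp=[
    [0,0,0],
    [0,0,0],
    [0,0,-0.3],
    [0,0,-0.8],
    [0,0,-0.8],
  ],
  turn=[0,0,0,0,0],
  jaw=[1,1,1,1,1],
)

```text
time: 16.05
position: [0.5501, 0.2496, 0.0656]
tool_rot: [1.882, 2.513, 0.008]
ft_force: [-0.2, 1.1, -0.0]
grip_width: 0.998
```

Run:
```python
from h import *
go(.5285,.2418,.039,16.25)
im=snap('wrist','w6.png')
cv2.imwrite('pics/w6c.png',cv2.resize(im[30:300,140:440,::-1],None,fx=2.2,fy=2.2,interpolation=cv2.INTER_CUBIC))
```

```text
t 16.05 pos [0.5501 0.2496 0.0656] yaw 16.34 F [-0.2  1.1 -0. ] w 0.998 | dp [-0.047 -0.768  0.883] |35.1 mm| turn 0.019
```

View pics/w6c.png

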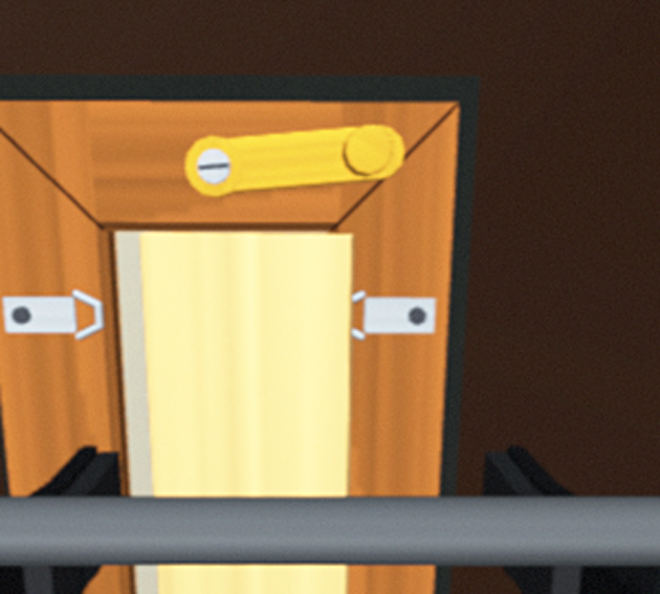

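Call:
move_arm(
  dp=[
    [0,-0.35,0],
    [0,-0.35,0.5],
    [0,-0.35,1.0],
    [0,-0.35,1.33],
    [0,-0.35,1.33],
  ],
  turn=[0,0,0,0,0],
  jaw=[1,1,1,1,1],
)

```text
time: 16.6
position: [0.5369, 0.2454, 0.0225]
tool_rot: [-1.882, -2.513, 0.004]
ft_force: [-7.8, -2.4, 13.7]
grip_width: 0.997
```

Call:
move_arm(
  dp=[
    [0,0,0],
    [0,-0.15,0],
    [0,-0.3,0],
    [0,-0.45,0],
    [0,-0.55,0],
  ],
  turn=[0,0,0,0,0],
  jaw=[1,1,1,1,1],
)

```text
time: 17.1
position: [0.5225, 0.2411, 0.0225]
tool_rot: [1.883, 2.514, 0.001]
ft_force: [3.7, 0.2, 3.6]
grip_width: 0.998
```

Run:
```python
from h import *
go(.5285,.2418,.026,16.25)
```

```text
t 17.10 pos [0.5225 0.2411 0.0225] yaw 16.35 F [3.7 0.2 3.6] w 0.998 | dp [-0.035  0.199 -0.117] |7.0 mm| turn 0.020
```

Call:
move_arm(
  dp=[
    [0,0,-0.08],
    [0,-0.06,-0.1],
    [0,-0.12,-0.1],
    [0,-0.18,-0.1],
    [0,-0.23,-0.1],
  ],
  turn=[0,0,0,0,0],
  jaw=[1,1,1,1,1],
)

```text
time: 17.6
position: [0.5149, 0.239, 0.0251]
tool_rot: [-1.882, -2.515, 0.001]
ft_force: [0.5, 0.6, -0.2]
grip_width: 1.001
```

Run:
```python
from h import *
go(.5285,.2418,.026,16.25)
im=snap('wrist','w7.png')
```

```text
t 17.60 pos [0.5149 0.239  0.0251] yaw 16.36 F [ 0.5  0.6 -0.2] w 1.001 | dp [-0.038  0.46  -0.031] |13.9 mm| turn 0.022
```

Call:
move_arm(
  dp=[
    [0,0,-0.6],
    [0,0.2,-1.2],
    [0,0.46,-1.2],
    [0,0.46,-1.2],
    [0,0.46,-1.2],
  ],
  turn=[0,0,0,0,0],
  jaw=[-1,-1,-1,-1,-1],
)

```text
time: 18.15
position: [0.5281, 0.2427, 0.0604]
tool_rot: [-1.883, -2.514, 0.003]
ft_force: [-0.5, -0.2, -0.6]
grip_width: 0.629
```

Call:
move_arm(
  dp=[
    [0,0,0],
    [0,0,0],
    [0,0,0.3],
    [0,0,0.7],
    [0,0,0.7],
  ],
  turn=[0,0,0,0,0],
  jaw=[-1,-1,-1,-1,-1],
)

```text
time: 18.65
position: [0.5269, 0.2422, 0.0379]
tool_rot: [-1.882, -2.514, 0.006]
ft_force: [-0.3, -0.7, -0.2]
grip_width: 0.174
```

Call:
move_arm(
  dp=[
    [0,0,0],
    [0,0,0],
    [0,0,0],
    [0,0,0],
  ],
  turn=[0,0,0,0],
  jaw=[-1,-1,-1,-1],
)

```text
time: 19.05
position: [0.5291, 0.2432, 0.0409]
tool_rot: [1.883, 2.515, 0.001]
ft_force: [-0.3, 0.6, 0.7]
grip_width: 0.002
```

Run:
```python
from h import *
go(.5285,.2418,.023,16.25)
```

```text
t 19.05 pos [0.5291 0.2432 0.0409] yaw 16.35 F [-0.3  0.6  0.7] w 0.002 | dp [-0.039 -0.032  0.595] |17.9 mm| turn 0.020
```

Press gently at the middle; the height of contact tells whether it is home.

Call:
move_arm(
  dp=[
    [0,0,0.2],
    [0,0,0.4],
    [0,0,0.55],
    [0,0,0.6],
    [0,0,0.6],
  ],
  turn=[0,0,0,0,0],
  jaw=[-1,-1,-1,-1,-1],
)

```text
time: 19.55
position: [0.5286, 0.2429, 0.0221]
tool_rot: [-1.883, -2.515, 0.001]
ft_force: [0.9, 0.2, 0.4]
grip_width: 0.001
```

Call:
move_arm(
  dp=[
    [0,0,0.03],
    [0,0,0.06],
    [0,0,0.09],
  ],
  turn=[0,0,0],
  jaw=[-1,-1,-1],
)

```text
time: 19.85
position: [0.5291, 0.2432, 0.0214]
tool_rot: [-1.883, -2.514, -0.001]
ft_force: [-5.1, -3.3, 15.5]
grip_width: 0.006
```

Call:
move_arm(
  dp=[
    [0,0,0.03],
    [0,0,0.05],
  ],
  turn=[0,0],
  jaw=[-1,-1],
)

```text
time: 20.05
position: [0.5291, 0.2432, 0.0214]
tool_rot: [-1.883, -2.514, -0.001]
ft_force: [-7.9, -3.8, 23.5]
grip_width: 0.005
```

Call:
move_arm(
  dp=[
    [0,0,-1],
    [-0.6,0,-2.4],
    [-1.6,0,-3.6],
    [-2.4,0,-4.6],
    [-3.2,0,-5.6],
  ],
  turn=[0,0,0,0,0],
  jaw=[-0.2,-0.2,-0.2,-0.2,-0.2],
)

```text
time: 20.55
position: [0.5562, 0.1499, 0.1881]
tool_rot: [1.883, 2.514, 0.002]
ft_force: [0.6, 0.9, 0.1]
grip_width: 0.355
```

Call:
move_arm(
  dp=[
    [0,0,0],
    [0,0,0],
    [0,0,0],
  ],
  turn=[0,0,0],
  jaw=[-0.2,-0.2,-0.2],
)

```text
time: 20.85
position: [0.5547, 0.1521, 0.1849]
tool_rot: [-1.88, -2.515, 0.002]
ft_force: [-0.7, -0.4, -0.6]
grip_width: 0.4
```

Run:
```python
from h import *
np.set_printoptions(precision=4,suppress=True)
ci=ctrl.camera_info('wrist'); im=snap('wrist','w8.png')
np.savez('w8.npz',im=im,K=ci['intrinsics'],E=ci['extrinsics'])
for t,z in [('turn_a_knob',.0275),('board',.021)]:
    for d in ctrl.masks_of('wrist',t)[:4]:
        uv=np.argwhere(d['region'])[:,::-1]; P=back(ci,uv,z)[:,:2]
        print(t,d['confidence'],np.round(d['rect']),cv2.minAreaRect((P*1000).astype(np.float32)))
go(.53,.15,.1,16.25)
a=np.radians(106.25);Rm=np.array([[np.cos(a),-np.sin(a)],[np.sin(a),np.cos(a)]])
o=np.ascontiguousarray(im[:,:,::-1])
C=np.array([[60,30],[60,-30],[-60,-30],[-60,30]])/1000@Rm.T+[.5285,.2418]
uv=proj(ci,np.c_[C,np.full(4,.021)]); print(uv.round(1).tolist())
y0=max(0,int(uv[:,1].min())-50)
cv2.imwrite('pics/w8c.png',cv2.resize(o[y0:y0+250,170:430],None,fx=2.3,fy=2.3,interpolation=cv2.INTER_CUBIC)); print(y0)
```

```text
turn_a_knob 0.56 [299.   6.  64.  10.] ((526.7779541015625, 318.1985778808594), (55.84199142456055, 7.814446926116943), 16.435775756835938)
board 0.9 [276.  90.  69. 135.] ((528.1458740234375, 242.46096801757812), (60.70905303955078, 119.49137878417969), 16.44367790222168)
t 21.00 pos [0.5547 0.152  0.1848] yaw 16.47 F [-0.  -0.3 -0.9] w 0.399 | dp [ 0.17  -0.803  2.828] |88.3 mm| turn 0.044
[[244.2, 24.5], [310.5, 24.7], [307.0, 158.2], [246.6, 157.9]]
0
```

View pics/w8c.png

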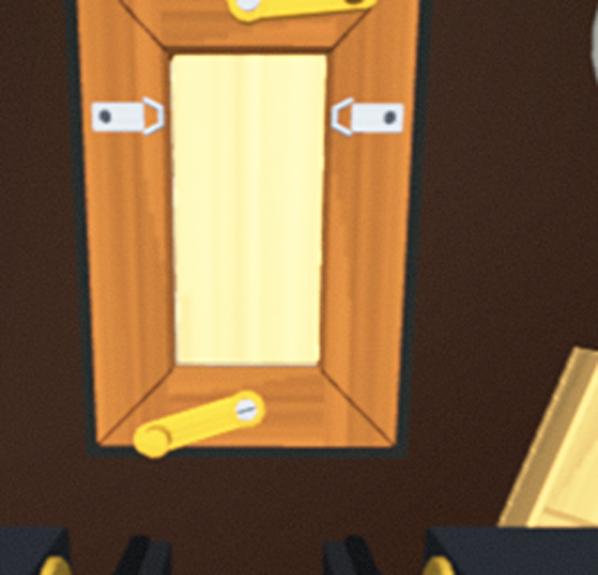

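Run:
```python
from h import *
np.set_printoptions(precision=4,suppress=True)
F=np.array([.5285,.2418]); a=np.radians(106.25);fx=np.array([np.cos(a),np.sin(a)])
def cal(n):
    c=np.load(n); return {'intrinsics':c['K'],'extrinsics':c['E']}
for nm,n,px,sg in [('b','w8.npz',(237.2,191.5),-1),('b','wf2.npz',(266,183.5),-1),('a','wf2.npz',(350.2,7),1)]:
    S=F+sg*.0785*fx; K=back(cal(n),px,.0415)[0,:2]; d=K-S
    th=(np.arctan2(d[1],d[0])-np.arctan2(*(-sg*fx)[::-1])+np.pi)%(2*np.pi)-np.pi
    print(nm,K,np.linalg.norm(d)*1000,'theta',th)
    for t in np.linspace(th,0,5):
        u=-sg*fx; q=S+.04*np.array([u[0]*np.cos(t)-u[1]*np.sin(t),u[0]*np.sin(t)+u[1]*np.cos(t)]); print('   %.2f'%t,q)
```

```text
b [0.5175 0.145 ] 39.33800186967919 theta 1.8642223625625096
   1.86 [0.5169 0.1446]
   1.40 [0.5107 0.162 ]
   0.93 [0.513  0.1803]
   0.47 [0.5232 0.1957]
   0.00 [0.5393 0.2048]
b [0.5159 0.1449] 40.740065029267676 theta 1.844568886520742
   1.84 [0.5165 0.1453]
   1.38 [0.5107 0.1626]
   0.92 [0.5131 0.1807]
   0.46 [0.5234 0.1958]
   0.00 [0.5393 0.2048]
a [0.5452 0.3292] 40.46636313091248 theta 1.5884971405796984
   1.59 [0.5447 0.329 ]
   1.19 [0.5463 0.3133]
   0.79 [0.5418 0.2982]
   0.40 [0.5317 0.2861]
   0.00 [0.5177 0.2788]
```

Run:
```python
from h import *
go(.517,.145,.065,16.25)
```

```text
t 21.00 pos [0.5547 0.152  0.1848] yaw 16.47 F [-0.  -0.3 -0.9] w 0.399 | dp [ 0.133 -1.263  3.996] |125.8 mm| turn 0.044
```

Call:
move_arm(
  dp=[
    [0.05,-0.5,1.2],
    [0.13,-1,2.4],
    [0.13,-1.26,3.4],
    [0.13,-1.26,4],
    [0.13,-1.26,4],
  ],
  turn=[0,0,0,0,0],
  jaw=[-0.2,-0.2,-0.2,-0.2,-0.2],
)

```text
time: 21.5
position: [0.5153, 0.1438, 0.0628]
tool_rot: [-1.879, -2.513, 0.01]
ft_force: [-0.1, -0.2, -0.1]
grip_width: 0.401
```

Call:
move_arm(
  dp=[
    [0,0,0],
    [0,0,0],
    [0,0,0.3],
    [0,0,0.6],
    [0,0,0.8],
  ],
  turn=[0,0,0,0,0],
  jaw=[-0.2,-0.2,-0.2,-0.2,-0.2],
)

```text
time: 22.0
position: [0.5181, 0.144, 0.0414]
tool_rot: [-1.883, -2.515, 0.001]
ft_force: [-0.1, -0.3, -0.3]
grip_width: 0.397
```

Run:
```python
from h import *
go(.517,.145,.0315,16.25)
```

```text
t 22.00 pos [0.5181 0.144  0.0414] yaw 16.36 F [-0.1 -0.3 -0.3] w 0.397 | dp [ 0.043 -0.026  0.33 ] |10.0 mm| turn 0.021
```

Call:
move_arm(
  dp=[
    [0.04,-0.03,0.1],
    [0.04,-0.03,0.2],
    [0.04,-0.03,0.3],
    [0.04,-0.03,0.32],
    [0.04,-0.03,0.32],
  ],
  turn=[0,0,0,0,0],
  jaw=[-0.2,-0.2,-0.2,-0.9,-0.9],
  grip_force=8,
)

```text
time: 22.5
position: [0.5173, 0.1449, 0.0327]
tool_rot: [1.883, 2.515, 0.0]
ft_force: [0.2, -0.4, 0.5]
grip_width: 0.296
```

Call:
move_arm(
  dp=[
    [0,0,0],
    [0,0,0],
    [0,0,0],
    [0,0,0],
    [0,0,0],
  ],
  turn=[0,0,0,0,0],
  jaw=[-0.9,-0.9,-0.9,-0.9,-0.9],
)

```text
time: 23.0
position: [0.5166, 0.1446, 0.0326]
tool_rot: [-1.882, -2.514, 0.002]
ft_force: [-4.2, -1.8, 3.6]
grip_width: 0.132
```

Run:
```python
from h import *
for q in [(.5107,.162),(.513,.1803),(.5232,.1957),(.5393,.2048)]: go(*q,.0315)
```

```text
t 23.00 pos [0.5166 0.1446 0.0326] yaw 16.35 F [-4.2 -1.8  3.6] w 0.132 | dp [ 0.611 -0.027  0.038] |18.4 mm| turn 0.000
t 23.00 pos [0.5166 0.1446 0.0326] yaw 16.35 F [-4.2 -1.8  3.6] w 0.132 | dp [1.175 0.218 0.038] |35.9 mm| turn 0.000
t 23.00 pos [0.5166 0.1446 0.0326] yaw 16.35 F [-4.2 -1.8  3.6] w 0.132 | dp [1.572 0.689 0.037] |51.5 mm| turn 0.000
t 23.00 pos [0.5166 0.1446 0.0326] yaw 16.35 F [-4.2 -1.8  3.6] w 0.132 | dp [1.712 1.289 0.037] |64.3 mm| turn 0.000
```

Call:
move_arm(
  dp=[
    [0.3,-0.04,0],
    [0.6,-0.03,0],
    [0.91,0.07,0],
    [1.18,0.22,0],
    [1.18,0.22,0],
  ],
  turn=[0,0,0,0,0],
  jaw=[-0.9,-0.9,-0.9,-0.9,-0.9],
)

```text
time: 23.5
position: [0.5103, 0.1841, 0.0324]
tool_rot: [-1.876, -2.512, 0.003]
ft_force: [-10.1, 2.6, 7.4]
grip_width: 0.133
```

Call:
move_arm(
  dp=[
    [0.22,0.21,0],
    [0.39,0.46,0],
    [0.5,0.76,0],
    [0.53,1.07,0],
    [0.53,1.07,0],
  ],
  turn=[0,0,0,0,0],
  jaw=[-0.9,-0.9,-0.9,-0.9,-0.9],
)

```text
time: 24.0
position: [0.5396, 0.2084, 0.032]
tool_rot: [-1.88, -2.515, -0.004]
ft_force: [-1.0, 5.8, -3.4]
grip_width: 0.132
```

Run:
```python
from h import *
go(.5393,.2048,.0315)
```

```text
t 24.00 pos [0.5396 0.2084 0.032 ] yaw 16.45 F [-1.   5.8 -3.4] w 0.132 | dp [-0.111 -0.044  0.017] |3.6 mm| turn 0.000
```

Call:
move_arm(
  dp=[
    [-0.1,-0.04,0],
    [-0.1,-0.04,0],
    [-0.1,-0.04,0],
    [-0.1,-0.04,0],
  ],
  turn=[0,0,0,0],
  jaw=[-0.9,-0.9,-0.9,-0.9],
)

```text
time: 24.4
position: [0.5385, 0.2074, 0.0323]
tool_rot: [-1.877, -2.515, -0.008]
ft_force: [-2.5, 9.2, -4.2]
grip_width: 0.135
```

Run:
```python
from h import *
go(.5393,.2048,.0315)
```

```text
t 24.40 pos [0.5385 0.2074 0.0323] yaw 16.53 F [-2.5  9.2 -4.2] w 0.135 | dp [-0.09   0.001  0.028] |2.8 mm| turn 0.000
```

Call:
move_arm(
  dp=[
    [0,0,0],
    [0,0,0],
    [0,0,0],
    [0,0,0],
    [0,0,-0.3],
  ],
  turn=[0,0,0,0,0],
  jaw=[-0.2,-0.2,-0.2,-0.2,-0.2],
)

```text
time: 24.9
position: [0.5389, 0.2009, 0.0409]
tool_rot: [-1.884, -2.514, 0.003]
ft_force: [0.1, -0.5, -1.3]
grip_width: 0.386
```

Call:
move_arm(
  dp=[
    [0,0,-0.6],
    [0,0,-1.2],
    [0,0,-1.2],
    [0,0,-1.2],
  ],
  turn=[0,0,0,0],
  jaw=[-0.2,-0.2,-0.2,-0.2],
)

```text
time: 25.3
position: [0.54, 0.2018, 0.0781]
tool_rot: [1.883, 2.514, 0.002]
ft_force: [0.1, 0.2, -0.9]
grip_width: 0.401
```

Run:
```python
from h import *
go(.545,.329,.065,16.25)
```

```text
t 25.30 pos [0.54   0.2018 0.0781] yaw 16.34 F [ 0.1  0.2 -0.9] w 0.401 | dp [4.021 1.351 0.441] |127.9 mm| turn 0.017
```

Call:
move_arm(
  dp=[
    [1.3,0.45,0],
    [2.6,0.9,0],
    [3.6,1.2,0.2],
    [4.02,1.35,0.4],
    [4.02,1.35,0.4],
  ],
  turn=[0,0,0,0,0],
  jaw=[-0.2,-0.2,-0.2,-0.2,-0.2],
)

```text
time: 25.8
position: [0.5427, 0.3301, 0.0634]
tool_rot: [-1.878, -2.517, 0.005]
ft_force: [-0.6, -0.1, -0.0]
grip_width: 0.399
```

Call:
move_arm(
  dp=[
    [0,0,0],
    [0,0,0],
    [0,0,0.3],
    [0,0,0.6],
    [0,0,0.7],
  ],
  turn=[0,0,0,0,0],
  jaw=[-0.2,-0.2,-0.2,-0.2,-0.2],
)

```text
time: 26.3
position: [0.5438, 0.3278, 0.0431]
tool_rot: [-1.884, -2.513, 0.003]
ft_force: [-0.5, 0.1, 0.1]
grip_width: 0.396
```

Run:
```python
from h import *
go(.545,.329,.0320,16.25)
```

```text
t 26.30 pos [0.5438 0.3278 0.0431] yaw 16.30 F [-0.5  0.1  0.1] w 0.396 | dp [0.026 0.05  0.371] |11.3 mm| turn 0.011
```

Call:
move_arm(
  dp=[
    [0.03,0.05,0.1],
    [0.03,0.05,0.2],
    [0.03,0.05,0.3],
    [0.03,0.05,0.36],
    [0.03,0.05,0.36],
  ],
  turn=[0,0,0,0,0],
  jaw=[-0.2,-0.2,-0.2,-0.9,-0.9],
)

```text
time: 26.8
position: [0.5456, 0.3302, 0.0336]
tool_rot: [-1.883, -2.515, 0.0]
ft_force: [0.9, -0.3, 0.1]
grip_width: 0.297
```

Call:
move_arm(
  dp=[
    [0,0,0],
    [0,0,0],
    [0,0,0],
    [0,0,0],
    [0,0,0],
  ],
  turn=[0,0,0,0,0],
  jaw=[-0.9,-0.9,-0.9,-0.9,-0.9],
)

```text
time: 27.3
position: [0.5441, 0.3299, 0.0338]
tool_rot: [-1.881, -2.514, 0.004]
ft_force: [-5.0, -2.1, 2.9]
grip_width: 0.129
```

Run:
```python
from h import *
go(.5177,.2788,.0315)
```

```text
t 27.30 pos [0.5441 0.3299 0.0338] yaw 16.37 F [-5.  -2.1  2.9] w 0.129 | dp [-1.385 -1.325  0.081] |57.5 mm| turn 0.000
```

Call:
move_arm(
  dp=[
    [-0.29,-0.01,0.03],
    [-0.55,-0.09,0.03],
    [-0.78,-0.21,0.03],
    [-0.99,-0.38,0.03],
    [-0.99,-0.38,0.03],
  ],
  turn=[0,0,0,0,0],
  jaw=[-0.9,-0.9,-0.9,-0.9,-0.9],
)

```text
time: 27.8
position: [0.5442, 0.2969, 0.0335]
tool_rot: [1.884, 2.512, 0.001]
ft_force: [1.0, 0.1, 2.4]
grip_width: 0.131
```

Call:
move_arm(
  dp=[
    [-0.16,-0.19,0],
    [-0.29,-0.43,0],
    [-0.37,-0.68,0],
    [-0.39,-0.94,0],
    [-0.39,-0.94,0],
  ],
  turn=[0,0,0,0,0],
  jaw=[-0.9,-0.9,-0.9,-0.9,-0.9],
)

```text
time: 28.3
position: [0.5209, 0.2752, 0.0335]
tool_rot: [1.883, 2.509, -0.003]
ft_force: [1.9, -5.6, 4.4]
grip_width: 0.13
```

Call:
move_arm(
  dp=[
    [0,0,0],
    [0,0,0],
  ],
  turn=[0,0],
  jaw=[-0.9,-0.9],
)

```text
time: 28.5
position: [0.5211, 0.2753, 0.0334]
tool_rot: [1.883, 2.509, -0.003]
ft_force: [2.1, -4.8, 4.7]
grip_width: 0.13
```

Run:
```python
from h import *
go(.5177,.2788,.0315)
```

```text
t 28.50 pos [0.5211 0.2753 0.0334] yaw 16.22 F [ 2.1 -4.8  4.7] w 0.130 | dp [ 0.146 -0.077  0.063] |5.3 mm| turn 0.000
```

Call:
move_arm(
  dp=[
    [0.1,-0.08,0],
    [0.1,-0.08,0],
    [0.1,-0.08,0],
    [0.1,-0.08,0],
  ],
  turn=[0,0,0,0],
  jaw=[-0.9,-0.9,-0.9,-0.9],
)

```text
time: 28.9
position: [0.5189, 0.2752, 0.0334]
tool_rot: [1.884, 2.506, -0.006]
ft_force: [3.2, -9.4, 5.3]
grip_width: 0.129
```

Run:
```python
from h import *
go(.5177,.2788,.0315)
```

```text
t 28.90 pos [0.5189 0.2752 0.0334] yaw 16.15 F [ 3.2 -9.4  5.3] w 0.129 | dp [ 0.126 -0.005  0.062] |4.2 mm| turn 0.000
```

Call:
move_arm(
  dp=[
    [0,0,0],
    [0,0,0],
    [0,0,0],
    [0,0,0],
    [0,0,-0.3],
  ],
  turn=[0,0,0,0,0],
  jaw=[-0.2,-0.2,-0.2,-0.2,-0.2],
)

```text
time: 29.4
position: [0.5149, 0.2814, 0.0409]
tool_rot: [-1.881, -2.515, 0.004]
ft_force: [0.2, -0.3, 0.2]
grip_width: 0.386
```

Call:
move_arm(
  dp=[
    [0,0,-1],
    [0,0,-2.2],
    [-1.4,0,-3.4],
    [-2.8,0,-4.6],
    [-4.2,0,-5.6],
  ],
  turn=[0,0,0,0,0],
  jaw=[-0.2,-0.2,-0.2,-0.2,-0.2],
)

```text
time: 29.9
position: [0.5492, 0.1696, 0.2053]
tool_rot: [1.88, 2.516, 0.003]
ft_force: [1.2, 0.8, -0.6]
grip_width: 0.4
```

Call:
move_arm(
  dp=[
    [0,0,0],
    [0,0,0],
    [0,0,0],
  ],
  turn=[0,0,0],
  jaw=[-0.2,-0.2,-0.2],
)

```text
time: 30.2
position: [0.548, 0.1715, 0.2022]
tool_rot: [-1.88, -2.516, 0.001]
ft_force: [0.1, 0.4, -0.3]
grip_width: 0.397
```

Run:
```python
from h import *
np.set_printoptions(precision=4,suppress=True)
go(.5285,.14,.22)
ci=ctrl.camera_info('wrist'); im=snap('wrist','w9.png')
np.savez('w9.npz',im=im,K=ci['intrinsics'],E=ci['extrinsics'])
F=np.array([.5285,.2418]); a=np.radians(106.25)
for t,z in [('turn_a_knob',.0275),('board',.021)]:
    for d in ctrl.masks_of('wrist',t)[:4]:
        uv=np.argwhere(d['region'])[:,::-1]; P=back(ci,uv,z)[:,:2]
        print(t,d['confidence'],np.round(d['rect']),cv2.minAreaRect((P*1000).astype(np.float32)))
Rm=np.array([[np.cos(a),-np.sin(a)],[np.sin(a),np.cos(a)]])
o=np.ascontiguousarray(im[:,:,::-1])
L=np.array([[78.5,0],[-78.5,0]])/1000@Rm.T+F; uv=proj(ci,np.c_[L,[.0275]*2]); print(uv)
for sg in (1,-1):
    K=np.array([[sg*38.5,0]])/1000@Rm.T+F; k=proj(ci,np.c_[K,[.0415]])[0]; print('knob expect',k)
    cv2.circle(o,tuple(np.round(k*16).astype(int)),2*16,(255,0,0),1,cv2.LINE_AA,4)
cv2.polylines(o,[np.round(uv*16).astype(int)],False,(255,0,0),1,cv2.LINE_AA,4)
cv2.imwrite('pics/w9c.png',cv2.resize(o[:240,190:410],None,fx=2.5,fy=2.5,interpolation=cv2.INTER_CUBIC))
```

```text
t 30.20 pos [0.548  0.1715 0.2022] yaw 16.46 F [ 0.1  0.4 -0.3] w 0.397 | dp [-0.823 -0.922 -0.594] |41.1 mm| turn 0.000
turn_a_knob 0.69 [277.  54.  15.  64.] ((512.090087890625, 295.85736083984375), (14.391152381896973, 58.21591567993164), 16.835025787353516)
board 0.56 [278. 115.  63. 126.] ((528.3886108398438, 242.79495239257812), (61.3679084777832, 120.1544189453125), 16.50394058227539)
[[278.2344  30.3693]
 [277.4627 194.2128]]
knob expect [278.0478  73.7153]
knob expect [277.6528 157.3751]
```

View pics/w9c.png

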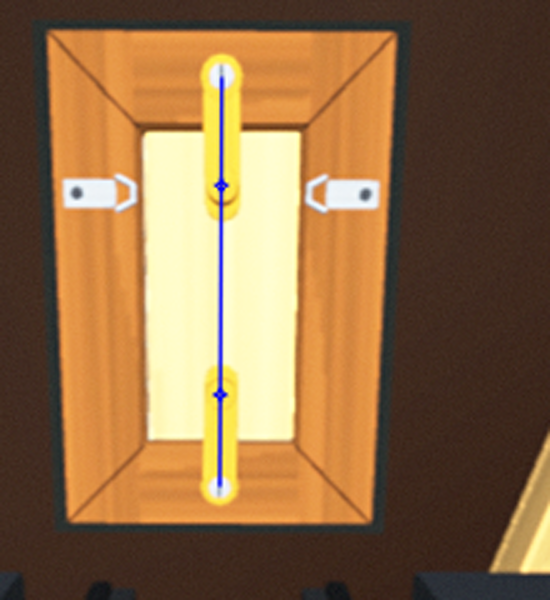

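```bash
python3 -c "
from bench import ctrl
print(ctrl.close_job())"
```

```text
the job is handed in; nothing more can be done
None
```

The longer plywood back is lying flat in the oblong frame's recess, and both turn-buttons are turned straight in over it. I handed the job in at about 30 s of robot time.

**What I did:** I lifted the board from the stand's outer groove and lowered it on edge against one long wall of the recess. I tipped it over between the opening fingers, and its far edge came to rest on the opposite rim. I pushed that edge in, pressed the board down, then gripped each knob and swung both buttons in.

**Last checks:**
- **Board home:** Pressing at the middle met resistance at 21.4 mm above the desk, where 21 mm is expected when home. In the final wrist picture the board measured 61 x 120 mm. It was centred within about 1 mm of the recess and lined up with it to about 0.3°.
- **Buttons:** Both bars lie along the frame's centre line in the last picture. I measured the upper one within about 0.6° of straight; the lower one I judged only by eye against the drawn line. The robot was clear of everything, about 0.2 m up.

**What did not go to plan:**
- **Missed grasp:** I lifted before the jaws had closed. The board stayed in its groove and the second grasp held.
- **Contact with the frame:** While lowering to push the board's edge in, the fingertips touched the frame with about 14 N. The highest wrist force reading was about 25 N, when pressing the board home.
- **Knob slip:** While swinging the buttons in, the fingers slipped 3 to 4 mm along the knobs. I corrected the sideways error before letting go.

I did not check the square frame, its board or the other things again at the end; no move was aimed at them.

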